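# Clamp the rice-cake press box

## Robot

A 6-joint arm with a two-finger parallel gripper is mounted at the origin on the work surface. World frame = base frame: x ahead of the robot, y to its left, z up, the work surface at z = 0. Lengths are in m, angles in rad, forces in N, time in s.
With the tool pointing down it reaches from about 0.375 to 0.975 m from the base axis. Payload 3.8 kg.
Tool frame: the origin (TCP) lies on the centre line of the jaws, within the pads' length; the fingertips stand 14 mm ahead of it and the grasp point (between the pads) lies 5 mm behind it (bot.finger_overhang is the distance from the TCP to the fingertips, in m); y points along the fingers, x is the direction in which the jaws open and shut, and the axes are right-handed (so a half turn about y gives the same grasp; the last joint's range is limited). The gripper opens to 85 mm and grips with 20 to 120 N. Pads are 22 mm wide; open, the fingers measure 114 mm over their backs; the gripper's body (76 mm by 85 mm) begins 54 mm behind the grasp point. The pads swing forward as they close: fully open they stand 13 mm farther back than shut.
Start: joints at [-1.2, 0.264, 1.604, -0, 1.274, -0.037], TCP at [0.268, -0.62, 0.245] pointing down, gripper open.
Joint ranges: [-2.63, 2.63], [-0.94, 2.18], [0.31, 2.57], [-1.31, 4.45], [0, 2.66], [-2.55, 2.55]. Speed limits (rad/s): [2.57, 2.57, 3.14, 3.14, 3.14, 3.14].

## Interface

Orientations are given as a rotation vector (axis times angle).
In Python, from workcell import readout, read_camera, bot, spotter gives the robot as it stands.
- The arm moves only by the tool jog_arm, never from a script. Its argument "increments" is a list of rows, each a list of 7 numbers: the shift along the tool's x, y, z in m, then the turn, a rotation vector about the tool's x, y, z in rad, then the opening, from 0 (shut) to 1 (fully open). A call has 1 to 10 rows; each row shifts and turns the pose as measured when the row begins, along the tool's axes as they then stand; what a row does not reach is not made up. A row lasts 1/8 s, in which the tool goes at most 62.5 mm and 10.7 degrees, less where a joint would pass 70% of its speed; a pose out of reach is approached as far as the arm can. A call with a gripper value outside its range is refused whole. The fingers move at their own pace and stop on an object; "force" is the grip in N (left out, the last holds). Time passes only in rows, so rows that do not move let the fingers close. It gives the time, the measured TCP pose, the force and the opening at its end, in the units of the state.
- readout.read_state(): the state, without advancing time (a new reading comes with each control period).
- read_camera(name): name is "scene" or "side" or "wrist"; returns a dict with "img" (384x512x3 uint8, blue, green, red), "range_z" (384x512 float32, m along the optical axis (not along the pixel's ray), 0 where there is no reading), "fx", "fy", "cx", "cy" (pixels), "world_from_camera" (4x4, takes a point from camera to world coordinates). Camera axes: x right, y down, z forward; pixel columns grow to the right and rows downward; lengths in m; the calibration is good to about 2 mm. A picture is of the moment at which its call begins.
- bot.finish_job(): hands the job in, once; it reports no verdict.
Trained networks look in a picture, given as the dict that the camera call returned (one of the last four; its "shot" number tells which), for a name from the list of things; names that differ only in an ending like _2 or _b are one class to them, and where a whole thing is asked for, a point or a joint stands for the part that bears it (a point fixed in the world has none). Each returns a list of dicts, best first, with "p" (0 to 1); they miss things now and then, are a little off and sometimes report something else, mostly with a low value. They report only what shows in the picture. A call takes as long as a camera call.
- spotter.masks_of(picture, thing): "mask" (384x512 bool, what is visible of it) and "location" ([column, row] in pixels, amid what is visible of it).
- spotter.spot_point(picture, thing): "location" ([column, row] in pixels: a listed point, or the origin of a listed thing).
The state is a dict: "time": time; "q": joint angles; "joint_vel": joint speeds; "joint_torque": joint torques, N m; "tool_pos": TCP position; "tcp_rot": TCP orientation; "wrist_force": force on the tool from outside, world axes, zero at the start; "torque": the same for the moment, N m; "width": opening from 0.0 (shut) to 1.0 (fully open).
Only numpy, scipy, OpenCV 4.12 (cv2) and the standard library are available. Lean on these libraries where they do the work, as an engineer would, in place of code of your own. Each camera call takes 0.05 s, during which the arm holds its last target. There are 200 camera calls.

## Task

The lid is in the wooden press box but not yet clamped. Push the steel strap round over the lid until it rests against its stop, then push the cam lever on top of the strap over and all the way down. Nothing needs gripping: leave the lid seated in the box, do not disturb the cup of skewers, the jug or the plate, and finish clear of everything.

Things in the scene. Friction and masses are not known exactly. Their poses are not given: they have to be found in the camera images.
- press_box: fixed wooden press box 180 x 130 x 65 mm on the table; origin at the centre of its underside, z up, x along its 180 mm length, from the end with the strap's pivot bracket towards the end with the stop. The stop is a steel post 20 x 8 mm, 110 mm high, at (+100, -18) mm, on the -y side of the closed strap. Low wooden feet reach 88 mm either side of the centre in y, 12 mm high
- strap_pivot (a point): the strap's vertical pivot axis at the strap's mid-height, 105 mm from the box centre along the box's -x, 93 mm above the table; axes as the box
- strap (a joint): turn of the steel strap about its vertical pivot, rad: 0 = straight along the box's +x over the lid, against the stop (it can go no further); positive = swung out counter-clockwise seen from above, to the box's +y side. It stands out at about 0.75 to 1.3 at the start. It stays where it is left; about 2 N at 180 mm from the pivot turns it
- strap_push (a point): point on the strap's centre line 180 mm from its pivot, at mid-height (93 mm above the table); x along the strap from the pivot to its free end, z up. The strap is a straight bar 26 mm wide and 26 mm high (80 to 106 mm above the table) that ends 35 mm beyond this point; the highest thing on the lid is 75 mm above the table
- lever_hinge (a point): the horizontal hinge axis of the cam lever, on the strap's centre line 105 mm from its pivot, 120 mm above the table; axes as the strap: x to the free end, z up
- cam_lever (a joint): angle of the steel cam lever above the strap, rad: 0 = fully down, flat along the strap towards its free end (its end stop); pi/2 = upright; more = leaning back towards the strap's pivot. It stands at about 1.65 to 2.1 at the start and stays where it is left; 2 to 4 N at its tip moves it
- lever_tip (a point): end of the cam lever's centre line, 85 mm from its hinge; x along the lever away from the hinge. The lever is 10 mm thick and 14 mm wide, with a 34 mm long end 24 mm wide and 12 mm thick. Fully down, its top is 126 mm above the table
- press_lid: loose wooden lid 152 x 102 mm seated in the box, its top about 75 mm above the table; origin at the centre of its underside, 55 mm above the table
- skewer_cup: white cup 68 mm wide and 70 mm high full of wooden skewers up to about 145 mm high, on the box's -y side; origin at the centre of its underside
- jug: clear mug-shaped jug, 84 mm wide, 120 mm high, with a handle, on the box's -y side; origin at the centre of its underside
- plate: white plate 124 mm across with skewered dumplings, 32 mm high in all, on the box's -y side; origin at the centre of its underside

How it is judged:
By the outcome, as a careful person would: the job done as asked, in the order asked, and still so for the second after the job is handed in, with the robot touching nothing.
It also fails if it takes over 51 s, if anything falls off the work surface, if the arm or the gripper's body presses on something with over 40 N, if the wrist force passes 120 N, or if a joint passes its speed limit or range.

## Working session

There is one attempt and no reset: what is moved stays moved. The work goes in short steps, Python scripts to look and compute and a tool call to move; the robot and the scene stay as the last step left them, time stands still between calls to the robot, and variables do not carry over. Pictures are saved under pics/ and viewed, about 8 in all and at most 12, crops included, and the job is handed in when it is done.

Besides the shell and the picture viewer there is one more tool, called after "Request:" as name([rows], argument=value, ...), one row to a line, values as JSON. jog_arm: Moves the arm, as the interface text tells. Its arguments: {"type":"object","properties":{"increments":{"type":"array"},"force":{"type":"number"}},"required":["increments"]}

```bash
mkdir -p pics; cat > h.py <<'E'
import numpy as np, cv2
from workcell import readout, read_camera, bot, spotter
def ray(P,px):
    T=np.array(P["world_from_camera"]); d=np.array([(px[0]-P["cx"])/P["fx"],(px[1]-P["cy"])/P["fy"],1.])
    return T[:3,3],T[:3,:3]@d
def at_z(P,px,z):
    o,d=ray(P,px); return o+d*(z-o[2])/d[2]
def at_depth(P,px):
    o,d=ray(P,px); c,r=int(round(px[0])),int(round(px[1]))
    w=P["range_z"][r-1:r+2,c-1:c+2]; w=w[w>0]
    return o+d*np.median(w) if len(w) else None
def cloud(P,m):
    v,u=np.nonzero(m&(P["range_z"]>0)); z=P["range_z"][v,u]; T=np.array(P["world_from_camera"])
    return (np.c_[(u-P["cx"])/P["fx"]*z,(v-P["cy"])/P["fy"]*z,z])@T[:3,:3].T+T[:3,3]
E
python3 - <<'E'
from h import *
np.set_printoptions(precision=3,suppress=True)
Ps={}
for n in("scene","side"):
    P=read_camera(n); Ps[n]=P
    print(n,"cam",P["world_from_camera"][:3,3])
    for t,z in(("press_box",0),("strap_pivot",.093),("strap_push",.093),("lever_hinge",.120),("lever_tip",None),("press_lid",.055),("skewer_cup",0),("jug",0),("plate",0)):
        L=spotter.spot_point(P,t)
        for l in L[:1]: print(t,round(l["p"],2),np.array(l["location"]),at_z(P,l["location"],z) if z is not None else at_depth(P,l["location"]))
        if not L: print(t,"none")
cv2.imwrite("pics/a.png",np.hstack([cv2.resize(Ps[n]["img"],(400,300)) for n in Ps]))
cv2.imwrite("pics/b.png",cv2.resize(Ps["scene"]["img"],(800,600)))
print(readout.read_state())
E
```

```text
scene cam [ 1.095 -0.115  0.473]
press_box 0.93 [348.  227.7] [0.584 0.074 0.   ]
strap_pivot 0.82 [370.7 155.1] [0.485 0.124 0.093]
strap_push 0.6 [448.  205.4] [0.634 0.207 0.093]
lever_hinge 0.63 [416.3 173.7] [0.585 0.166 0.12 ]
lever_tip 0.72 [406.6 116.8] [0.14  0.334 0.001]
press_lid 0.57 [355.5 203.6] [0.582 0.079 0.055]
skewer_cup 0.61 [248.  200.2] [ 0.502 -0.106 -0.   ]
jug 0.92 [217.6 237.2] [ 0.606 -0.161  0.   ]
plate 0.94 [274.3 169.2] [ 0.393 -0.047 -0.   ]
side cam [ 0.463 -0.561  0.528]
press_box 0.63 [225.1 171.6] [0.573 0.086 0.   ]
strap_pivot 0.84 [170.2 132.2] [0.48  0.116 0.093]
strap_push 0.98 [241.3  97.2] [0.639 0.205 0.093]
lever_hinge 0.92 [213.5 100. ] [0.574 0.162 0.12 ]
lever_tip 0.85 [189.5  70.1] [0.534 0.151 0.193]
press_lid 0.74 [225.4 151.5] [0.575 0.078 0.055]
skewer_cup 0.58 [215.3 246.9] [ 0.515 -0.102  0.   ]
jug 0.93 [275.6 258.2] [ 0.603 -0.152  0.   ]
plate 0.72 [134.4 236. ] [ 0.387 -0.04   0.   ]
{'time': 1.0, 'q': array([-1.2  ,  0.264,  1.604, -0.   ,  1.274, -0.037]), 'joint_vel': array([-0.001,  0.001, -0.001, -0.001,  0.002, -0.   ]), 'joint_torque': array([  0.   , -51.507, -36.774,   0.   ,   0.   ,  -0.   ]), 'tool_pos': array([ 0.268, -0.62 ,  0.245]), 'tcp_rot': array([-1.375,  0.904, -0.904]), 'wrist_force': array([ 0.548, -0.166, -0.616]), 'torque': array([-0.025, -0.034,  0.034]), 'width': 1.0015224943097167}
```

View pics/b.png

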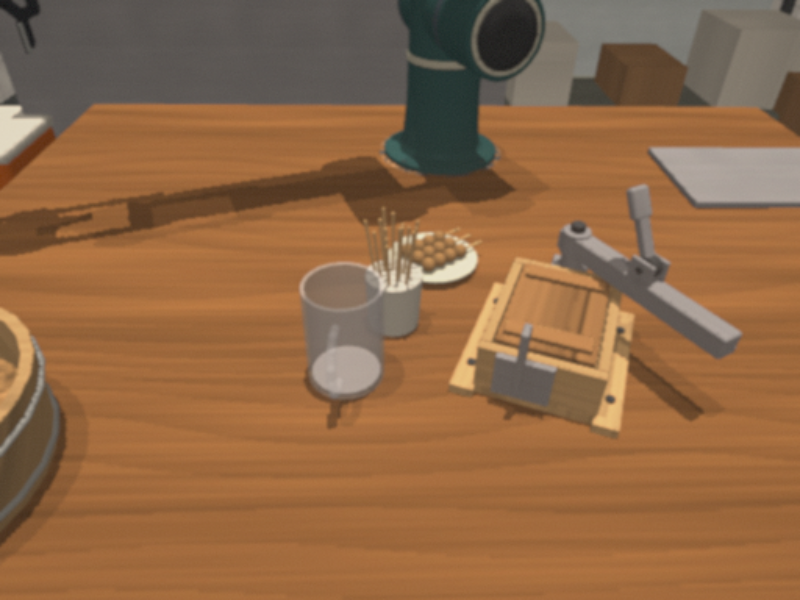

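```bash
python3 - <<'E'
from h import *
from scipy.spatial.transform import Rotation as R
np.set_printoptions(precision=3,suppress=True)
print(R.from_rotvec(readout.read_state()['tcp_rot']).as_matrix())
for n in("scene","side"):
    P=read_camera(n)
    L=spotter.masks_of(P,"strap")
    if L:
        C=cloud(P,L[0]["mask"]); t=C[(abs(C[:,2]-.106)<.006)]
        print(n,"strap",L[0]["p"],len(C),len(t))
        if len(t)>10:
            m=t[:,:2].mean(0); u=np.linalg.svd(t[:,:2]-m,full_matrices=False)[2][0]
            print(m,u,np.degrees(np.arctan2(u[1],u[0])),((t[:,:2]-m)@u).min(),((t[:,:2]-m)@u).max())
    L=spotter.masks_of(P,"press_box")
    C=cloud(P,L[0]["mask"]); t=C[abs(C[:,2]-.065)<.006]
    r=cv2.minAreaRect((t[:,:2]*1000).astype(np.float32)); print("box",r)
    L=spotter.masks_of(P,"cam_lever")
    if L:
        C=cloud(P,L[0]["mask"]); print("lever",len(C),C.min(0),C.max(0),C[C[:,2].argsort()[-20:]].mean(0))
E
```

```text
[[ 0.397  0.     0.918]
 [-0.918 -0.     0.397]
 [ 0.    -1.    -0.   ]]
scene strap 0.69 3575 1515
[0.592 0.168] [0.876 0.482] 28.78768330332894 -0.13488765623218207 0.09728373046866164
box ((576.19873046875, 78.77577209472656), (130.05613708496094, 232.8571319580078), 67.2651138305664)
lever 677 [ 0.172  0.136 -0.   ] [0.594 0.345 0.197] [0.544 0.148 0.196]
box ((571.4694213867188, 78.82318115234375), (132.60818481445312, 232.0374298095703), 67.92910766601562)
lever 288 [0.531 0.136 0.116] [0.581 0.175 0.196] [0.54  0.147 0.195]
```

Request:
jog_arm([
  [0,-0.05,0,0,0,0,0],
  [0,-0.03,0,0,0,0,0],
  [-0.0027,0,0.06,0,-0.09,0,0],
  [-0.0027,0,0.06,0,-0.09,0,0],
  [-0.0027,0,0.06,0,-0.09,0,0],
  [-0.0027,0,0.06,0,-0.09,0,0],
  [-0.0027,0,0.06,0,-0.09,0,0],
  [-0.0027,0,0.06,0,-0.09,0,0],
  [-0.0027,0,0.06,0,-0.09,0,0],
  [-0.0027,0,0.06,0,-0.09,0,0],
])

```text
time: 2.65
tool_pos: [0.6112, -0.2866, 0.3271]
tcp_rot: [-1.546, 0.335, -0.339]
wrist_force: [1.2, -0.9, -0.7]
width: -0.002
```

Request:
jog_arm([
  [-0.0027,0,0.06,0,-0.09,0,0],
  [-0.0027,0,0.06,0,-0.09,0,0],
  [-0.0027,0,0.06,0,-0.09,0,0],
  [-0.0027,0,0.06,0,-0.09,0,0],
  [-0.0027,0,0.06,0,-0.1,0,0],
  [-0.0027,0,0.06,0,-0.1,0,0],
  [-0.0027,0,0.06,0,-0.11,0,0],
  [-0.0027,0,0.06,0,-0.11,0,0],
  [-0.0027,0,0.06,0,-0.11,0,0],
  [0,0,0,0,0,0,0],
])

```text
time: 3.9
tool_pos: [0.61, 0.2583, 0.325]
tcp_rot: [-1.537, -0.393, 0.387]
wrist_force: [1.7, -0.4, 0.3]
width: 0.003
```

```bash
cat >> h.py <<'E'
from scipy.spatial.transform import Rotation as R
np.set_printoptions(precision=4,suppress=True)
def goto(p,yaw=None):
    "increment in tool axes to world point p; yaw = wanted heading of tool z, deg"
    s=readout.read_state(); M=R.from_rotvec(s['tcp_rot']).as_matrix()
    print("q",s["q"],"tcp",s['tool_pos'],"zhead",np.degrees(np.arctan2(M[1,2],M[0,2])),"down",M[:,1],"F",s["wrist_force"])
    print("d tool",M.T@(np.array(p)-s['tool_pos']))
piv=np.array([.481,.119]); 
E
python3 - <<'E'
from h import *
goto([.626,.250,.099])
P=read_camera("wrist"); cv2.imwrite("pics/c.png",P["img"])
for t,z in(("strap_push",.093),("lever_hinge",.12),("strap_pivot",.093)):
    for l in spotter.spot_point(P,t)[:1]: print(t,l["p"],at_z(P,l["location"],z))
for n in("scene","side"):
    P=read_camera(n)
    for t,z in(("strap_push",.093),("lever_hinge",.12),("strap_pivot",.093)):
        for l in spotter.spot_point(P,t)[:1]: print(n,t,l["p"],at_z(P,l["location"],z))
E
```

```text
q [ 0.364   0.2015  1.535  -0.0021  1.4011 -0.1328] tcp [0.61   0.2583 0.325 ] zhead 118.4829295322524 down [ 0.0044 -0.0005 -1.    ] F [ 1.683  -0.3753  0.2624]
d tool [ 0.0093  0.226  -0.0144]
strap_push 0.69 [0.6425 0.2046 0.093 ]
lever_hinge 0.77 [0.5777 0.1678 0.12  ]
strap_pivot 0.78 [0.4822 0.1175 0.093 ]
scene strap_push 0.68 [0.6383 0.2018 0.093 ]
scene lever_hinge 0.62 [0.5798 0.1618 0.12  ]
scene strap_pivot 0.85 [0.4884 0.1209 0.093 ]
side strap_push 0.84 [0.6359 0.1973 0.093 ]
side lever_hinge 0.58 [0.5737 0.1688 0.12  ]
side strap_pivot 0.64 [0.4841 0.1223 0.093 ]
```

View pics/c.png

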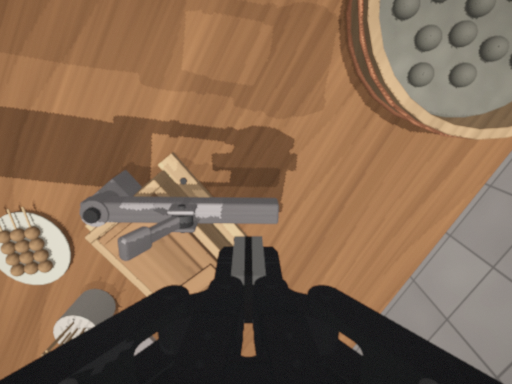

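Request:
jog_arm([
  [0.009,0,-0.005,0,0,0,0],
  [0,0.05,0,0,0,0,0],
  [0,0.05,0,0,0,0,0],
  [0,0.05,0,0,0,0,0],
  [0,0.04,0,0,0,0,0],
  [0,0.028,0,0,0,0,0],
  [0,0.006,0,0,0,0,0],
])

```text
time: 5.38
tool_pos: [0.6316, 0.2529, 0.0972]
tcp_rot: [-1.54, -0.393, 0.373]
wrist_force: [0.8, -1.1, 1.0]
width: 0.002
```

```bash
python3 - <<'E'
from h import *
goto([.626,.250,.099])
E
```

```text
q [ 0.3463  0.3857  1.7313 -0.005   1.0119 -0.1394] tcp [0.6316 0.2529 0.0972] zhead 117.97792688635498 down [ 0.0135  0.0004 -0.9999] F [ 0.8265 -1.1179  0.967 ]
d tool [-0.0063 -0.0018  0.0001]
```

Request:
jog_arm([
  [-0.003,-0.001,-0.01,0,0,0,0],
  [-0.003,0,-0.01,0,0,0,0],
  [0.001,0,-0.0118,0,0.06,0,0],
  [0.001,0,-0.0118,0,0.06,0,0],
  [0.001,0,-0.0118,0,0.06,0,0],
  [0.001,0,-0.0118,0,0.06,0,0],
  [0.001,0,-0.0118,0,0.06,0,0],
  [0.001,0,-0.0118,0,0.06,0,0],
  [0.001,0,-0.0118,0,0.06,0,0],
  [0.001,0,-0.0118,0,0.06,0,0],
])

```text
time: 6.62
tool_pos: [0.6764, 0.1413, 0.1141]
tcp_rot: [-1.558, -0.015, -0.032]
wrist_force: [-0.9, 2.7, -1.6]
width: 0.001
```

```bash
cat >> h.py <<'E'
def strap():
    for n in("scene","side"):
        P=read_camera(n); L=spotter.masks_of(P,"strap")
        if L:
            C=cloud(P,L[0]["mask"]); t=C[abs(C[:,2]-.106)<.005][:,:2]; t=t[np.hypot(*(t-piv).T)<.24]
            if len(t)>30:
                m=t.mean(0); u=np.linalg.svd(t-m,full_matrices=False)[2][0]; u=u*np.sign(u[0])
                print(n,round(L[0]["p"],2),len(t),"strap head",np.degrees(np.arctan2(u[1],u[0])),"by pivot",np.degrees(np.arctan2(*(m-piv)[::-1])))
        cv2.imwrite(f"pics/_{n}.png",P["img"])
E
python3 - <<'E'
from h import *
s=readout.read_state(); d=s["tool_pos"][:2]-piv; print("r",np.hypot(*d),np.degrees(np.arctan2(d[1],d[0])))
goto([.626,.250,.099]); strap()
cv2.imwrite("pics/d.png",np.hstack([cv2.resize(cv2.imread(f"pics/_{n}.png"),(400,300)) for n in("scene","side")]))
E
```

```text
r 0.19670050077809229 6.5174579755991076
q [0.1666 0.376  1.7104 0.0081 1.0235 0.1736] tcp [0.6764 0.1413 0.1141] zhead 89.37682929011369 down [ 0.0301  0.0121 -0.9995] F [-0.8845  2.6768 -1.5841]
d tool [-0.0521  0.0149  0.1079]
scene 0.86 1239 strap head 0.2742328603547713 by pivot -2.561467677708474
side 0.64 972 strap head -0.6749609941137845 by pivot -5.05874613679052
```

View pics/d.png

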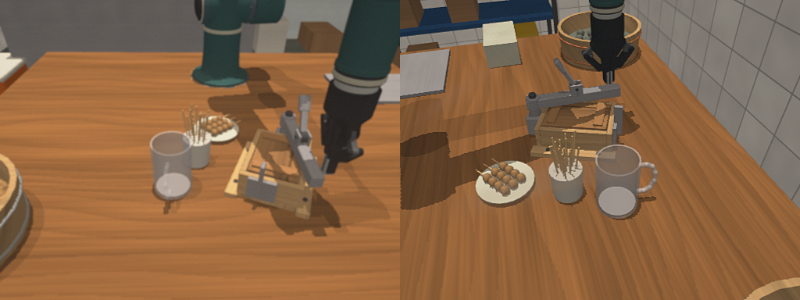

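Request:
jog_arm([
  [0,0.008,0,-0.006,0,0.015,0],
  [0,0.009,0,-0.006,0,0.015,0],
  [0.001,0.001,-0.0118,0,0.06,0,0],
  [0.001,0.001,-0.0118,0,0.06,0.002,0],
  [0.001,0.001,-0.0118,0,0.06,0.002,0],
  [0.001,0.001,-0.0118,0,0.06,0.002,0],
])

```text
time: 7.58
tool_pos: [0.6786, 0.0986, 0.0918]
tcp_rot: [-1.56, 0.2, -0.191]
wrist_force: [1.2, 1.5, 1.3]
width: 0.001
```

```bash
python3 - <<'E'
from h import *
s=readout.read_state(); d=s["tool_pos"][:2]-piv; print("r",np.hypot(*d),np.degrees(np.arctan2(d[1],d[0])))
goto([.626,.250,.099]); strap()
E
```

```text
r 0.19864802588694289 -5.904007237149495
q [0.1062 0.4101 1.708  0.0041 1.0285 0.3533] tcp [0.6786 0.0986 0.0918] zhead 75.72134946460605 down [-0.0054  0.003  -1.    ] F [1.24   1.4805 1.3087]
d tool [-0.0884 -0.0065  0.1338]
scene 0.8 1024 strap head -10.605807436057077 by pivot -14.125283776736914
side 0.8 1071 strap head -12.603202136232703 by pivot -16.79551341910081
```

Request:
jog_arm([
  [0,-0.006,0,0,0,0,0],
  [0.0005,-0.001,-0.007,0,0.035,0,0],
  [0.0005,0,-0.007,0,0.035,0,0],
  [0.0005,0,-0.007,0,0.035,0,0],
  [0,0,-0.005,0,0.025,0,0],
])

```text
time: 8.4
tool_pos: [0.6723, 0.0731, 0.0985]
tcp_rot: [-1.548, 0.304, -0.296]
wrist_force: [2.3, 1.1, -2.4]
width: 0.002
```

```bash
python3 - <<'E'
from h import *
s=readout.read_state(); d=s["tool_pos"][:2]-piv; print("r",np.hypot(*d),np.degrees(np.arctan2(d[1],d[0])))
goto([.626,.250,.099]); strap()
E
```

```text
r 0.19670127769106693 -13.485321264792278
q [0.0699 0.3871 1.7267 0.0038 1.0324 0.4503] tcp [0.6723 0.0731 0.0985] zhead 68.09137378077848 down [-0.0049  0.0029 -1.    ] F [ 2.2596  1.0555 -2.3659]
d tool [-0.1089  0.0002  0.1468]
scene 0.74 743 strap head -17.97491456873931 by pivot -21.12080501822
side 0.74 1094 strap head -19.98927121737702 by pivot -24.029811422004133
```

Request:
jog_arm([
  [0,0,-0.005,0,0.01,0,0],
  [0,0,-0.004,0,0,0,0],
  [0,0,-0.004,0,0,0,0],
])

```text
time: 8.98
tool_pos: [0.6691, 0.0663, 0.0985]
tcp_rot: [-1.537, 0.31, -0.306]
wrist_force: [7.1, 16.7, -6.1]
width: -0.004
```

Request:
jog_arm([
  [0,0,-0.004,0,0,0,0],
  [0,0,-0.004,0,0,0,0],
])

```text
time: 9.22
tool_pos: [0.6691, 0.0664, 0.0986]
tcp_rot: [-1.523, 0.306, -0.311]
wrist_force: [6.6, 11.1, -5.2]
width: 0.002
```

```bash
python3 - <<'E'
from h import *
s=readout.read_state(); d=s["tool_pos"][:2]-piv; print("r",np.hypot(*d),np.degrees(np.arctan2(d[1],d[0])))
goto([.626,.250,.099]); strap()
E
```

```text
r 0.19533475645119552 -15.634568124061266
q [0.0499 0.3721 1.7474 0.0284 1.013  0.4295] tcp [0.6691 0.0664 0.0986] zhead 67.39172780788549 down [ 0.008   0.0245 -0.9997] F [ 6.5912 11.1451 -5.176 ]
d tool [-0.1104  0.0038  0.1529]
scene 0.94 568 strap head -18.453159601124387 by pivot -23.459836901327595
side 0.6 1071 strap head -21.572720598343164 by pivot -25.97973758767292
```

Request:
jog_arm([
  [0,0,0.02,-0.012,0,0,0],
  [0,0,0.025,-0.012,0,0,0],
  [0,-0.05,0,0,0,0,0],
  [0,-0.05,0,0,0,0,0],
  [0,-0.05,0,0,0,0,0],
  [0,-0.05,0,0,0,0,0],
  [-0.05,0,0,0,0,0,0],
  [-0.05,0,0,0,0,0,0],
  [0,0,0,0,0,0,0],
])

```text
time: 10.55
tool_pos: [0.5892, 0.1456, 0.3041]
tcp_rot: [-1.555, 0.32, -0.299]
wrist_force: [0.5, -0.8, 0.2]
width: 0.002
```

```bash
python3 - <<'E'
from h import *
bx=np.array([np.cos(np.radians(-22.5)),np.sin(np.radians(-22.5))])
goto(np.r_[piv+.025*bx,.18]); strap()
for n in("scene","side","wrist"):
    P=read_camera(n)
    for t,z in(("strap_push",.093),("lever_hinge",.12),("strap_pivot",.093),("lever_tip",.197)):
        for l in spotter.spot_point(P,t)[:1]: print(n,t,round(l["p"],2),at_z(P,l["location"],z))
    if n!="scene": cv2.imwrite(f"pics/_{n}.png",P["img"])
cv2.imwrite("pics/e.png",np.hstack([cv2.resize(cv2.imread(f"pics/_{n}.png"),(400,300)) for n in("scene","wrist")]))
E
```

```text
q [ 0.2015  0.1144  1.6724 -0.0005  1.3692  0.5959] tcp [0.5892 0.1456 0.3041] zhead 67.41257552337161 down [-0.014  -0.0033 -0.9999] F [ 0.4852 -0.7543  0.1888]
d tool [-0.0632  0.1254 -0.065 ]
scene 0.69 911 strap head -23.689149747823617 by pivot -22.551987864077386
side 0.77 1089 strap head -21.71306990742308 by pivot -25.809352296940066
scene strap_push 0.94 [0.6478 0.0484 0.093 ]
scene lever_hinge 0.58 [0.5871 0.0696 0.12  ]
scene strap_pivot 0.96 [0.4845 0.1215 0.093 ]
scene lever_tip 0.57 [0.5568 0.0921 0.197 ]
side strap_push 0.75 [0.6486 0.0491 0.093 ]
side lever_hinge 0.69 [0.5578 0.2563 0.12  ]
side strap_pivot 0.83 [0.4842 0.1226 0.093 ]
side lever_tip 0.93 [0.5427 0.0945 0.197 ]
wrist strap_push 0.6 [0.651  0.0458 0.093 ]
wrist lever_hinge 0.6 [0.5829 0.0766 0.12  ]
wrist strap_pivot 0.58 [0.4816 0.1193 0.093 ]
wrist lever_tip 0.6 [0.5419 0.0953 0.197 ]
```

View pics/e.png

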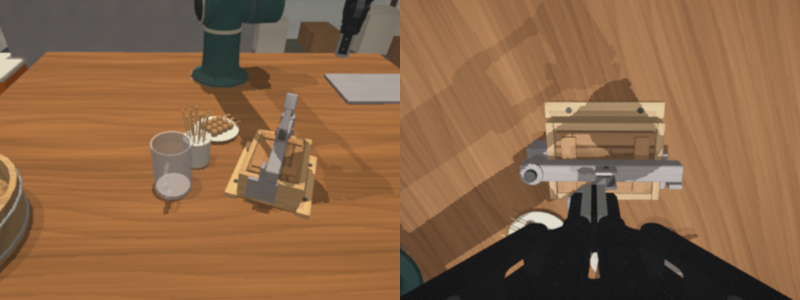

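Request:
jog_arm([
  [-0.04,0,0,0,0,0,0],
  [-0.022,0,-0.03,0,0,0,0],
  [0,0,-0.034,0,0,0.01,0],
  [0,0,0,0,0,0,0],
  [0,0.04,0,0,0,0,0],
  [0,0.04,0,0,0,0,0],
  [0,0.03,0,0,0,0,0],
  [0,0.01,0,0,0,0,0],
  [0,0,0,0,0,0,0],
])

```text
time: 12.62
tool_pos: [0.5091, 0.1128, 0.1843]
tcp_rot: [-1.547, 0.322, -0.299]
wrist_force: [0.4, -0.5, 0.8]
width: 0.002
```

```bash
cat >> h.py <<'E'
bx=np.array([np.cos(np.radians(-22.8)),np.sin(np.radians(-22.8))]); by=np.array([-bx[1],bx[0]]); piv=np.array([.483,.120])
def loc():
    d=readout.read_state()["tool_pos"]; e=d[:2]-piv; print("along",e@bx,"side",e@by,"z",d[2])
E
python3 - <<'E'
from h import *
loc(); goto([0,0,0])
for n in("scene","side"):
    cv2.imwrite(f"pics/_{n}.png",read_camera(n)["img"])
cv2.imwrite("pics/f.png",np.hstack([cv2.resize(cv2.imread(f"pics/_{n}.png")[y:y+180,x:x+240],(400,300)) for n,x,y in(("scene",230,60),("side",100,30))]))
E
```

```text
along 0.02685374115305707 side 0.0035102008307325975 z 0.18432896919621916
q [0.1661 0.0295 1.9875 0.0073 1.1381 0.5588] tcp [0.5091 0.1128 0.1843] zhead 67.32204863736155 down [-0.0144  0.0043 -0.9999] F [ 0.4333 -0.4935  0.8106]
d tool [-0.4234  0.1911 -0.3001]
```

View pics/f.png

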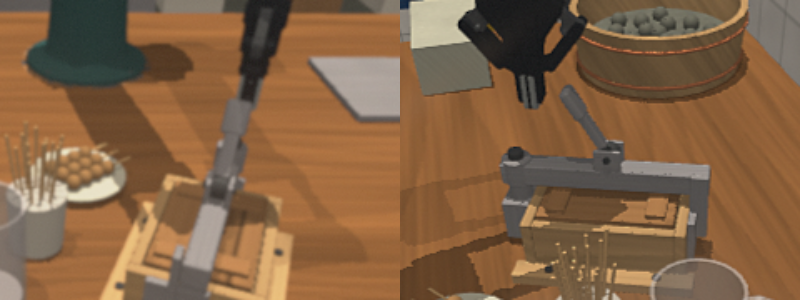

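Request:
jog_arm([
  [0.012,0,-0.003,0,0,0,0],
  [0.012,0,0,0,0,0,0],
  [0.012,0,0,0,0,0,0],
  [0.012,0,0,0,0,0,0],
  [0.012,0,0,0,0,0,0],
  [0.012,0,0,0,0,0,0],
  [0.012,0,0,0,0,0,0],
])

```text
time: 13.6
tool_pos: [0.5915, 0.0764, 0.1881]
tcp_rot: [-1.543, 0.32, -0.301]
wrist_force: [-3.3, 2.2, -0.3]
width: -0.004
```

```bash
python3 - <<'E'
from h import *
loc(); goto([0,0,0])
E
```

```text
along 0.11697185424845746 side 0.001843196376486655 z 0.18806675817027008
q [0.082  0.1653 1.8312 0.009  1.1557 0.4747] tcp [0.5915 0.0764 0.1881] zhead 67.29175328184384 down [-0.0112  0.0074 -0.9999] F [-3.3003  2.2329 -0.2946]
d tool [-0.5137  0.1941 -0.2993]
```

Request:
jog_arm([
  [0.01,0.006,0,0,0,0,0],
  [0.01,0.008,0,0,0,0,0],
  [0.01,0.008,0,0,0,0,0],
  [0.01,0.009,0,0,0,0,0],
  [0.006,0.009,0,0,0,0,0],
])

```text
time: 14.22
tool_pos: [0.6375, 0.0573, 0.1452]
tcp_rot: [-1.543, 0.319, -0.302]
wrist_force: [-1.4, 0.7, 2.0]
width: -0.002
```

```bash
python3 - <<'E'
from h import *
loc(); goto([0,0,0])
for n in("scene","side"):
    cv2.imwrite(f"pics/_{n}.png",read_camera(n)["img"])
cv2.imwrite("pics/g.png",np.hstack([cv2.resize(cv2.imread(f"pics/_{n}.png")[y:y+180,x:x+240],(400,300)) for n,x,y in(("scene",230,60),("side",100,30))]))
E
```

```text
along 0.1667041766774272 side 0.0020213315862842767 z 0.14519408034175796
q [0.0468 0.2813 1.7737 0.0083 1.0961 0.4394] tcp [0.6375 0.0573 0.1452] zhead 67.28593806350993 down [-0.0098  0.007  -0.9999] F [-1.4197  0.7384  1.9784]
d tool [-0.5642  0.151  -0.2993]
```

View pics/g.png

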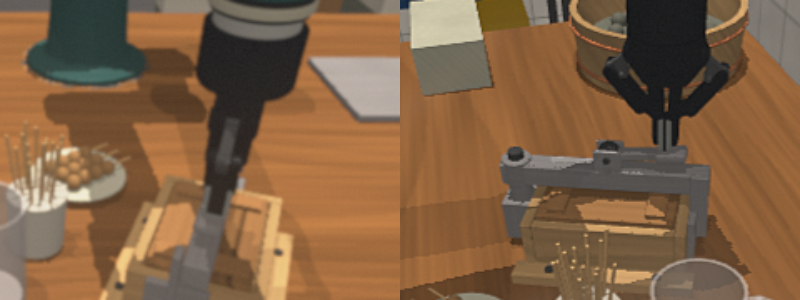

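Request:
jog_arm([
  [0,0.004,0,0,0,0,0],
  [0,0.004,0,0,0,0,0],
  [0,0.003,0,0,0,0,0],
])

```text
time: 14.7
tool_pos: [0.6386, 0.0574, 0.1396]
tcp_rot: [-1.543, 0.317, -0.304]
wrist_force: [-7.3, 0.6, 16.5]
width: 0.002
```

Request:
jog_arm([
  [0,0.002,0,0,0,0,0],
  [0,0.002,0,0,0,0,0],
])

```text
time: 14.95
tool_pos: [0.6385, 0.0576, 0.1398]
tcp_rot: [-1.543, 0.314, -0.306]
wrist_force: [-5.1, -0.0, 7.6]
width: -0.001
```

Request:
jog_arm([
  [0,-0.02,0,0,0,0,0],
  [0,-0.05,0,0,0,0,0],
  [0,-0.05,0,0,0,0,0],
  [0,-0.04,0.03,0,0,0,0],
  [0,0,0.06,0,0,0,0],
  [0,0,0.06,0,0,0,0],
  [0,0,0.05,0,0,0,0],
  [0,0,0,0,0,0,0],
])

```text
time: 15.95
tool_pos: [0.7209, 0.2457, 0.3182]
tcp_rot: [-1.537, 0.303, -0.32]
wrist_force: [0.5, -1.7, 0.4]
width: -0.004
```

```bash
python3 - <<'E'
from h import *
goto([0,0,0]); strap()
for n in("scene","side"):
    P=read_camera(n); cv2.imwrite(f"pics/_{n}.png",P["img"])
    for t,z in(("strap_push",.093),("lever_tip",.12),("press_lid",.055),("skewer_cup",0),("jug",0),("plate",0)):
        for l in spotter.spot_point(P,t)[:1]: print(n,t,round(l["p"],2),at_z(P,l["location"],z))
    for l in spotter.masks_of(P,"cam_lever")[:1]:
        C=cloud(P,l["mask"]); a=(C[:,:2]-piv)@bx; k=(a>.155)&(a<.195)&(abs((C[:,:2]-piv)@by)<.013); print("lever z end",np.percentile(C[k,2],[5,50,95]) if k.any() else 0, "mid",np.percentile(C[(a>.125)&(a<.15),2],[50,90]) )
cv2.imwrite("pics/i.png",np.hstack([cv2.resize(cv2.imread(f"pics/_{n}.png")[y:y+180,x:x+240],(400,300)) for n,x,y in(("scene",200,80),("side",100,60))]))
E
```

```text
q [0.2937 0.3902 1.3083 0.0047 1.428  0.6908] tcp [0.7209 0.2457 0.3182] zhead 67.21361449529394 down [ 0.0131  0.0088 -0.9999] F [ 0.451  -1.7159  0.4461]
d tool [-0.5722  0.3065 -0.5099]
scene 0.64 681 strap head -22.55774729654884 by pivot -23.066805882277915
side 0.64 1035 strap head -21.939416699099652 by pivot -27.359982590667865
scene strap_push 0.61 [0.6414 0.0523 0.093 ]
scene lever_tip 0.8 [0.6638 0.0434 0.12  ]
scene press_lid 0.97 [0.5797 0.0793 0.055 ]
scene skewer_cup 0.88 [ 0.5081 -0.0999  0.    ]
scene jug 0.76 [ 0.5991 -0.1551 -0.    ]
scene plate 0.66 [ 0.6023 -0.1582  0.    ]
lever z end [0.1207 0.1266 0.128 ] mid [0.1262 0.1269]
side strap_push 0.71 [0.6484 0.0549 0.093 ]
side lever_tip 0.64 [0.6561 0.0433 0.12  ]
side press_lid 0.72 [0.5737 0.0766 0.055 ]
side skewer_cup 0.86 [ 0.5187 -0.1019  0.    ]
side jug 0.65 [ 0.6046 -0.1526  0.    ]
side plate 0.57 [ 0.3894 -0.0369  0.    ]
lever z end [0.1164 0.1257 0.1273] mid [0.1244 0.1262]
```

View pics/i.png

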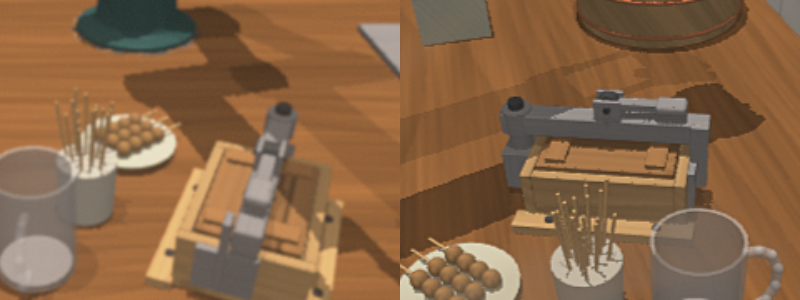

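```bash
python3 -c "
from workcell import bot
print(bot.finish_job())"
```

```text
the job is handed in; nothing more can be done
None
```

The strap is against its stop and the cam lever is fully down. The job is handed in, at about 16 s of the 51 s allowed.

- **Strap:** I pushed it round with the closed fingertips until it stopped moving against about 18 N of push. In the scene camera it then lay at about -22.6°, in line with the box.
- **Lever:** I pushed it over from behind, then pressed it down until the fingertips stopped at about 126 mm, with 16 N of upward reaction. After the arm withdrew, both cameras put the lever's top at 126 to 127 mm along its length, matching the 126 mm given for fully down.
- **Lid, cup and jug:** these measured where they started, within the cameras' roughly 10 mm scatter.
- **Plate:** the side camera and the pictures show it unmoved. The scene camera's last "plate" reading landed on the jug, which I took as a misdetection.
- **Arm:** it finished about 0.2 m from the box and above it, touching nothing.

Two readings were off:
- **Strap heading:** the side camera's estimate measured from the pivot was about 4 to 5° off throughout. Its direct heading, -21.9°, agreed with the scene camera.
- **Fingertip height:** partway through the strap push the fingertips drifted about 17 mm up, then dipped to about 3 mm above the lid. I corrected both before the strap was fully closed.

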